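Ready a resin mould for its shot

TASK

Slide the aluminium mould along its bed until the pour gate on its top sits right under the dispenser's needle. Then open the vent: do not pull the tight grey vent block straight up, but while it is still in its slot rock it a good ten degrees away from you and then the same towards you, and so on until it works free, and finish holding it upright in the gripper just clear of the mould, about 15 mm above its slot, with the gate still under the needle. Do not touch the dispenser, and leave everything else on the bench where it is.

Things in the scene. Friction and masses are not known exactly. Their poses are not given: they have to be found in the camera images.
- tab (a point): Centre of the push tab standing on the mould's top near its +y end: a plain aluminium upright 32 mm (x) by 12 mm (y) by 32 mm high, part of the mould. Grip it across its 12 mm to slide the mould, which moves only along its own y.
- gate (a point): The pour gate, the marked spot: a small dark hole in a 22 mm bright steel disc on the mould's top; this point is its centre, on the top face. It lies 120 mm from the vent slot and 205 mm from the tab, towards mould -y.
- needle (a point): The tip of the dispenser's thin steel needle, 76 mm above the table, 20 mm above the mould's top. The dispenser is fixed: needle under a 38 mm white cartridge (from 150 mm above the table up) on an arm at 255 mm that runs in mould +x (away from the robot) to a column 160 mm behind the needle.
- vent (a point): Centre of the vent slot's mouth, on the mould's top face. The slot is 26 mm deep; two sprung black rubber lips squeeze the block from its +x and -x sides (about 12 N each, 1.5 N more per mm they are pushed back), so a straight pull takes some 30 N, while rocking about mould y frees it bit by bit.
- plug_mid (a point): Centre of the vent block: a plain grey plastic bar 30 mm (x) by 22 mm (y) by 76 mm high, 90 g, standing in the slot with its lower 26 mm inside and 50 mm showing. Its own axes are along the mould's at the start, z up. It is gripped across its 22 mm, along y.
- plug_foot (a point): Centre of the vent block's bottom face, 38 mm below its centre; on the slot's floor, 26 mm below the mould's top, at the start.
- plug_top (a point): Centre of the vent block's top face, 38 mm above its centre. Leaning away from the robot moves it towards mould +x.
- cup_rim (a point): Bystander: rim centre of a clear mixing cup 68 mm across, 75 mm high, in front of the mould's needle end.
- jar: Bystander: small glass jar, 48 mm across, 60 mm high, behind the mould's tab end; origin at its underside.
- lidring: Bystander: black plastic lid ring, 90 mm across, 10 mm high, flat on the bench; origin at its underside.
- stick: Bystander: wooden stir stick 150 by 18 by 4 mm, flat on the bench; origin at its underside.
- spare: Bystander: spare grey block 30 by 75 by 28 mm lying flat on the bench, not in the mould; origin at its underside.
- wrench_grip (a point): Bystander: steel wrench lying on the bench, middle of its handle.
- spray: Bystander: white spray bottle with yellow head, 72 mm across, 195 mm high; origin at its underside.
- dispenser: The fixed dispenser (see the needle); origin on the table straight under the needle's tip, axes along the mould's.
- plug: The vent block itself (see its centre); origin at the centre of its bottom face.
- mould: Block 90 (x) by 250 (y) mm, its top 56 mm above the table, on a fixed bed 120 by 460 mm turned by up to 0.3 rad about the vertical. Its, the tab's, gate's and vent's axes: x away from the robot, y along the bed to the robot's left, z up. It slides only along its y, up to 165 mm from its start towards -y (the needle's side, the robot's right); about 5 N of friction, stays where left. Origin: centre of its underside, 41 mm below its top face and 15 mm above the table.

How it is judged (in metres and radians):
On the way, in this order (a step that is already met when the one before it is completed fails the run):
1. the mould stands with its pour gate under the needle (horizontal distance between gate and needle below 0.004 m and linear speed of mould below 0.01 m/s), for 0.2 s.
2. the vent block, still in its slot, is leant away from the robot by more than 6 degrees (angle between plug_mid's own z axis and vertical above 0.1 rad and z of plug_foot in the frame of vent below -0.003 m and x of plug_top in the frame of vent above 0.003 m), for 0.1 s.
3. the vent block, still in its slot, is leant towards the robot by more than 6 degrees (angle between plug_mid's own z axis and vertical above 0.1 rad and z of plug_foot in the frame of vent below -0.003 m and x of plug_top in the frame of vent below -0.003 m), for 0.1 s.
4. the vent block is clear of the slot (z of plug_foot in the frame of vent above 0.003 m and contact force between plug and mould below 0.2 N), for 0.2 s.
At the end, for the whole second after the job is handed in: The gripper still holds the vent block, still and upright within 11 degrees, its foot 4 to 35 mm above the mould's top and within 15 mm of the slot's centre sideways, touching nothing of the mould; the pour gate is within 4 mm of the needle's tip seen from above (all of step 1 and z of plug_foot in the frame of vent between 0.004 and 0.035 m and horizontal distance between plug_foot and vent below 0.015 m and angle between plug_mid's own z axis and vertical below 0.2 rad and contact force between plug and mould below 0.2 N and contact force between the fingers and plug above 3 N and linear speed of plug below 0.02 m/s); the arm keeps its last pose, push and grip.
It fails at once if the dispenser is hit or pushed (contact force between dispenser and anything else above 3 N).
It fails at once if another thing on the bench is moved by more than 25 mm (distance of any of cup_rim, jar, lidring, stick, spare, wrench_grip, spray from where it was at the start of the episode above 0.025 m).
It also fails if it takes over 51 s, if anything falls off the work surface, if the arm or the gripper's body presses on something with over 40 N, if the wrist force passes 120 N, or if a joint passes its speed limit or range.

ROBOT

A 6-joint arm with a two-finger parallel gripper is mounted at the origin on the work surface. World frame = base frame: x ahead of the robot, y to its left, z up, the work surface at z = 0. Lengths are in mm, angles in rad, forces in N, time in s.
With the tool pointing down it reaches from about 350 to 875 mm from the base axis. Payload 4.2 kg.
Tool frame: the origin (TCP) lies at the very end of the fingers, on their centre line; the grasp point (between the pads) lies 19 mm behind it (arm.grasp_offset is the distance from the TCP to the grasp point, in mm); z points along the fingers, y is the direction in which the jaws open and shut (so a half turn about z gives the same grasp; the last joint's range is limited). The gripper opens to 85 mm and grips with 20 to 120 N. Pads are 22 mm wide; open, the fingers measure 114 mm over their backs; the gripper's body (76 mm by 85 mm) begins 54 mm behind the grasp point. The pads swing forward as they close: fully open they stand 13 mm farther back than shut.
Start: joints at [1.479, 0.385, 0.008, 0, -1.194, -0.259], TCP at [214.748, 586.926, 231.312] pointing down, gripper open.
Joint ranges: [-3.14, 3.14], [-1.21, 2.06], [-1.07, 1.41], [-3.16, 2.05], [-2.99, -0.16], [-3.1, 3.1]. Speed limits (rad/s): [2.79, 2.79, 3.14, 3.14, 3.14, 3.14].

INTERFACE

Orientations are given as a unit quaternion [x, y, z, w].
In Python, from bench import arm gives the robot as it stands.
- The arm moves only by the tool arm_command, never from a script. Its argument "commands" is one flat list of numbers, 4 for each row, row after row: the shift along the tool's x, y, z in m, then the turn about the tool's z in degrees. In form: [tx, ty, tz, roll, tx, ty, tz, roll, ...]. A call has exactly 5 rows; each row shifts and turns the pose as measured when the row begins, along the tool's axes as they then stand; what a row does not reach is not made up. A row lasts 1/10 s, in which the tool goes at most 50 mm and 8.59 degrees, less where a joint would pass 70% of its speed; a pose out of reach is approached as far as the arm can. A call with a gripper value outside its range is refused whole. "jaw" is the opening, from 0 (shut) to 1 (fully open), set as the call begins (left out, the last holds). The fingers move at their own pace and stop on an object; the grip force is fixed at half the most. Time passes only in rows, so rows that do not move let the fingers close, or fill a call up. It gives the time, the measured TCP pose, the force and the opening at its end, in the units of the state.
- arm.read_state(): the state, without advancing time (a new reading comes with each control period).
- arm.get_image(name): name is "scene" or "top" or "wrist"; returns the picture (384x512x3 uint8, red, green, blue); there is no depth.
- arm.camera_info(name): a dict with "camera_matrix" (3x3 intrinsics, pixels), "k1" (the pictures are not rectified: a ray, as slopes to the right and down, at radius r is drawn at 1 + k1 r^2 times it, then the intrinsics apply), "world_from_camera" (4x4, takes a point from camera to world coordinates). Camera axes: x right, y down, z forward; pixel columns grow to the right and rows downward; lengths in mm; the calibration is good to about 2 mm. A picture is of the moment at which its call begins: read the wrist's pose just before it. camera_info takes no time and is no camera call; for the wrist camera it gives the pose at the moment of the call.
- arm.job_done(): hands the job in, once; it reports no verdict.
Trained networks look in the newest picture that a camera, given by its name, has taken for a name from the list of things; names that differ only in an ending like _2 or _b are one class to them, and where a whole thing is asked for, a point or a joint stands for the part that bears it (a point fixed in the world has none). Each returns a list of dicts, best first, with "confidence" (0 to 1); they miss things now and then, are a little off and sometimes report something else, mostly with a low value. They report only what shows in the picture. A call takes as long as a camera call.
- arm.regions_of(camera, target): "mask" (384x512 bool, what is visible of it).
- arm.place_of(camera, target): "centre" ([x, y, z] in mm, in the coordinates of the camera as it stood for that picture, good to about 4 mm: a listed point, or the origin of a listed thing).
The state is a dict: "clock": time; "joints": joint angles; "joint_vel": joint speeds; "joint_efforts": joint torques, N m; "position": TCP position; "ee_rot": TCP orientation; "contact_force": force on the tool from outside, world axes, zero at the start; "wrist_torque": the same for the moment, N m; "gripper_width": finger opening in mm.
Only numpy, scipy, OpenCV 4.12 (cv2) and the standard library are available. Lean on these libraries where they do the work, as an engineer would, in place of code of your own. Each camera call takes 0.05 s, during which the arm holds its last target.

## Working session

There is one attempt and no reset: what is moved stays moved. The work goes in short steps, Python scripts to look and compute and a tool call to move; the robot and the scene stay as the last step left them, time stands still between calls to the robot, and variables do not carry over. Pictures are saved under pics/ and viewed, and the job is handed in when it is done.

Besides the shell and the picture viewer there is one more tool, called after "Request:" by a JSON object that holds its "fn" and its "kwargs". arm_command: Moves the arm, as the interface text tells. Its arguments: {"type":"object","properties":{"commands":{"type":"array"},"jaw":{"type":"number"}},"required":["commands"]}

```bash
ls; mkdir -p pics; cat > h.py <<'E'
import numpy as np, cv2
from bench import arm
from scipy.spatial.transform import Rotation as R
def save(n,f):
    im=arm.get_image(n); cv2.imwrite('pics/'+f,cv2.cvtColor(im,cv2.COLOR_RGB2BGR)); return im
def w(ci,p):
    T=np.array(ci['world_from_camera']); return (T@np.r_[p,1])[:3]
def ray(ci,uv):
    K=np.array(ci['camera_matrix']);k=ci['k1']
    d=np.linalg.inv(K)@np.r_[uv,1]; xd=d[:2]; x=xd.copy()
    for _ in range(30): x=xd/(1+k*(x@x))
    T=np.array(ci['world_from_camera']); v=T[:3,:3]@np.r_[x,1]; return T[:3,3],v/np.linalg.norm(v)
def atz(ci,uv,z):
    o,v=ray(ci,np.array(uv,float)); return o+v*(z-o[2])/v[2]
def proj(ci,P):
    T=np.linalg.inv(np.array(ci['world_from_camera']));p=(T@np.r_[P,1])[:3];s=p[:2]/p[2]
    s=s*(1+ci['k1']*(s@s));return (np.array(ci['camera_matrix'])@np.r_[s,1])[:2]
def tri(rays):
    A=0;b=0
    for o,v in rays:
        M=np.eye(3)-np.outer(v,v);A=A+M;b=b+M@o
    return np.linalg.solve(A,b)
E
python3 - <<'E'
from h import *
np.set_printoptions(precision=1,suppress=True)
s=arm.read_state();print(s)
for n in ['scene','top','wrist']:
    ci=arm.camera_info(n);save(n,n+'0.png')
    print(n,ci['k1'],np.array(ci['world_from_camera']))
    if n=='wrist':continue
    for t in ['tab','gate','needle','vent','plug_mid','plug_top','mould','cup_rim','jar','spray']:
        for r in arm.place_of(n,t)[:2]: print(n,t,round(r['confidence'],2),w(ci,r['centre']))
print(arm.read_state()['clock'])
E
```

```text
pics
{'clock': 0.0, 'joints': array([ 1.5,  0.4,  0. , -0. , -1.2, -0.3]), 'joint_vel': array([-0.,  0., -0., -0., -0., -0.]), 'joint_efforts': array([  0. , -39.2,  18.8,   4.2,  -0. ,   0. ]), 'position': array([214.6, 586.4, 230.2]), 'ee_rot': array([ 1. , -0.2, -0. ,  0. ]), 'contact_force': array([-0.4,  0.5, -0.5]), 'wrist_torque': array([-0., -0., -0.]), 'gripper_width': 85.41859778821444}
scene -0.09535709247703626 [[   0.2    0.7   -0.7 1352. ]
 [   1.    -0.1    0.1  -87.1]
 [  -0.    -0.7   -0.7  875.2]
 [   0.     0.     0.     1. ]]
scene tab 0.58 [560.1 138.7  72.6]
scene gate 0.64 [527.7 -68.   59.8]
scene needle 0.92 [ 504.7 -190.8   73.9]
scene needle 0.55 [532.8 -64.2  55.7]
scene vent 0.85 [546.8  50.9  56.4]
scene vent 0.74 [548.8  50.4  30.7]
scene plug_mid 0.43 [546.4  56.1  68.4]
scene plug_mid 0.35 [ 353.8 -392.7    5.2]
scene plug_top 0.24 [ 356.3 -390.1    4.5]
scene mould 0.68 [543.6  35.   17.5]
scene cup_rim 0.93 [ 390.7 -157.1   74.4]
scene cup_rim 0.16 [549.   46.8 107.4]
scene jar 0.91 [661.9  39.2   0.3]
scene spray 0.68 [531.  461.7   3.7]
scene spray 0.39 [389.2 363.2  -0.8]
top -0.11275138689953668 [[   0.    -1.     0.1  362.7]
 [  -1.    -0.     0.    16.5]
 [  -0.    -0.1   -1.  1401.2]
 [   0.     0.     0.     1. ]]
top tab 0.7 [563.5 136.   73. ]
top gate 0.83 [526.7 -66.8  54.3]
top gate 0.55 [554.1  51.4 107. ]
top vent 0.72 [549.8  51.3  54.8]
top vent 0.38 [546.3  32.3  14.6]
top plug_mid 0.73 [549.1  52.5  29.3]
top plug_mid 0.49 [550.2  53.2  70. ]
top plug_top 0.63 [554.   52.  108.8]
top mould 0.72 [545.   31.   10.7]
top mould 0.41 [551.1  53.1  68.9]
top cup_rim 0.66 [ 389.4 -152.8   71.2]
top jar 0.57 [ 386.6 -153.    71.6]
top jar 0.48 [663.2  30.6  -1.1]
top spray 0.85 [535.4 463.3   2.3]
wrist -0.05934417359222748 [[ -0.3  -0.9  -0.2 278.3]
 [ -0.9   0.3   0.1 564.9]
 [  0.    0.3  -1.  373.4]
 [  0.    0.    0.    1. ]]
1.15
```

View pics/scene0.png

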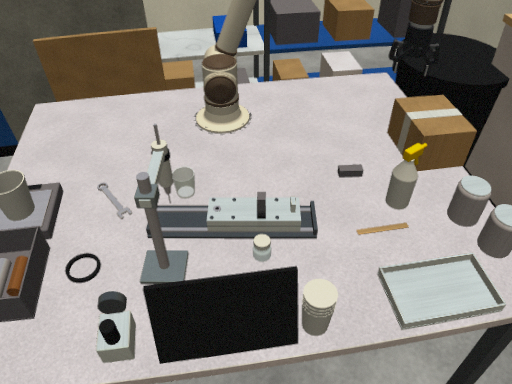

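View pics/top0.png

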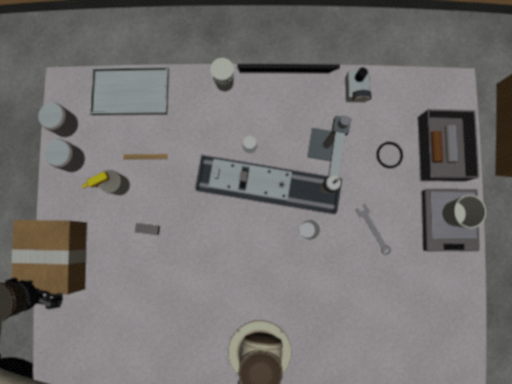

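```bash
python3 - <<'E'
from h import *
s=arm.read_state();print(s['ee_rot'],s['clock']);print(R.from_quat(s['ee_rot']).as_matrix().round(3), arm.grasp_offset)
E
```

```text
[ 9.84656740e-01 -1.74502447e-01 -6.13482607e-06  9.11109334e-06] 1.15
[[ 0.939 -0.344 -0.   ]
 [-0.344 -0.939 -0.   ]
 [-0.     0.    -1.   ]] 18.700000000000003
```

The mould lies mid-table: plug at about (262,205) in scene, tab at (295,204), gate left of them at about (228,215), needle at about (165,190). The jar and the cup are close by. Next I plan the approach to above the tab.

```bash
cat >> h.py <<'E'
def plan(target,yaw=None,n=5):
    s=arm.read_state();M=R.from_quat(s['ee_rot']).as_matrix();p=np.array(s['position'],float)
    y0=np.arctan2(M[1,0],M[0,0]); dy=0 if yaw is None else np.degrees(-(yaw-y0))
    out=[]
    for i in range(n):
        d=M.T@((np.array(target)-p)/(n-i)); out.append(np.r_[d/1000,dy/n].round(4).tolist())
        p=p+(np.array(target)-p)/(n-i); M=M@R.from_euler('z',dy/n,degrees=True).as_matrix()
    print('clk',s['clock'],'pos',np.round(s['position'],1),'yaw',round(y0,4),'F',np.round(s['contact_force'],1),'w',round(s['gripper_width'],1))
    for r in out: print(r)
E
python3 - <<'E'
from h import *
plan([555,120,231],-0.176,15)
E
```

```text
clk 1.15 pos [214.7 586.9 231.3] yaw -0.3508 F [-0.5 -0.5 -0.3] w 85.2
[0.032, 0.0214, 0.0, -0.6677]
[0.0317, 0.0218, 0.0, -0.6677]
[0.0315, 0.0222, 0.0, -0.6677]
[0.0312, 0.0225, 0.0, -0.6677]
[0.031, 0.0229, 0.0, -0.6677]
[0.0307, 0.0233, 0.0, -0.6677]
[0.0304, 0.0236, 0.0, -0.6677]
[0.0301, 0.024, 0.0, -0.6677]
[0.0299, 0.0243, 0.0, -0.6677]
[0.0296, 0.0247, 0.0, -0.6677]
[0.0293, 0.025, 0.0, -0.6677]
[0.029, 0.0254, 0.0, -0.6677]
[0.0287, 0.0257, 0.0, -0.6677]
[0.0284, 0.026, 0.0, -0.6677]
[0.0281, 0.0263, 0.0, -0.6677]
```

Request:
{"fn": "arm_command", "kwargs": {"commands": [0.032,0.0214,0,-0.67,0.0317,0.0218,0,-0.67,0.0315,0.0222,0,-0.67,0.0312,0.0225,0,-0.67,0.031,0.0229,0,-0.67]}}

```text
clock: 1.65
position: [329.4, 430.6, 230.3]
ee_rot: [0.99, -0.14, 0.0, -0.0]
contact_force: [0.3, 1.2, 1.1]
gripper_width: 85.5
```

Request:
{"fn": "arm_command", "kwargs": {"commands": [0.0307,0.0233,0,-0.67,0.0304,0.0236,0,-0.67,0.0301,0.024,0,-0.67,0.0299,0.0243,0,-0.67,0.0296,0.0247,0,-0.67]}}

```text
clock: 2.15
position: [448.5, 269.6, 231.6]
ee_rot: [0.994, -0.109, 0.001, -0.002]
contact_force: [0.9, 0.2, -1.0]
gripper_width: 85.4
```

Request:
{"fn": "arm_command", "kwargs": {"commands": [0.0293,0.025,0,-0.67,0.029,0.0254,0,-0.67,0.0287,0.0257,0,-0.67,0.0284,0.026,0,-0.67,0.0281,0.0263,0,-0.67]}}

```text
clock: 2.65
position: [568.7, 108.9, 233.0]
ee_rot: [0.997, -0.078, 0.003, -0.003]
contact_force: [0.8, 1.4, 0.9]
gripper_width: 85.4
```

```bash
python3 - <<'E'
from h import *
np.set_printoptions(precision=1,suppress=True)
ci=arm.camera_info('wrist');save('wrist','w1.png');print(np.array(ci['world_from_camera']))
for t in ['tab','gate','needle','vent','plug_mid','plug_top']:
    for r in arm.place_of('wrist',t)[:2]: print(t,round(r['confidence'],2),w(ci,r['centre']))
plan([560,135,150],-0.176,5)
E
```

```text
[[ -0.2  -1.   -0.3 634.6]
 [ -1.    0.1   0.   98.7]
 [ -0.    0.3  -1.  375.4]
 [  0.    0.    0.    1. ]]
tab 0.56 [564.2 136.4  70.1]
gate 0.8 [531.2 -67.5  56.7]
vent 0.57 [552.5  55.5  50.7]
vent 0.49 [528.4 -67.   53.7]
plug_mid 0.57 [548.7  57.3  72. ]
plug_top 0.72 [554.1  51.1 102.7]
clk 3.0 pos [567.4 111.1 232.8] yaw -0.1566 F [0.4 0.1 0.1] w 85.4
[-0.0023, -0.0044, 0.0166, 0.2228]
[-0.0023, -0.0044, 0.0166, 0.2228]
[-0.0023, -0.0044, 0.0166, 0.2228]
[-0.0023, -0.0044, 0.0166, 0.2228]
[-0.0023, -0.0044, 0.0166, 0.2228]
```

View pics/w1.png

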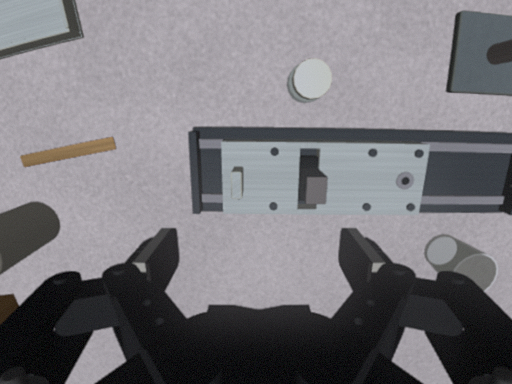

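The wrist view shows the mould, with the tab at (237,184), the plug top at (316,188), the gate hole at (405,181) and the screws along both edges. I'll work out the yaw from these and zoom in on the needle in the fixed views.

```bash
python3 - <<'E'
from h import *
np.set_printoptions(precision=1,suppress=True)
ci=arm.camera_info('wrist')
im=cv2.imread('pics/w1.png')
c=cv2.resize(im[120:225,190:440],None,fx=3.2,fy=3.2,interpolation=cv2.INTER_CUBIC);cv2.imwrite('pics/w1c.png',c)
for uvs in [[(275,151),(373,153),(419,154)],[(273,206),(367,207),(411,207)]]:
    P=np.array([atz(ci,u,56) for u in uvs]);print(P,np.arctan2(-(P[0]-P[-1])[0],(P[0]-P[-1])[1]))
print('gate',atz(ci,(405,181),56))
a=cv2.imread('pics/scene0.png')[120:260,130:330];b=cv2.imread('pics/top0.png')[110:250,190:360]
cv2.imwrite('pics/sc.png',cv2.resize(a,None,fx=4,fy=4,interpolation=cv2.INTER_CUBIC));cv2.imwrite('pics/tc.png',cv2.resize(b,None,fx=4,fy=4,interpolation=cv2.INTER_CUBIC))
E
```

```text
[[588.5  89.9  56. ]
 [568.4 -25.6  56. ]
 [558.8 -81.7  56. ]] -0.17153590405193728
[[521.  102.   56. ]
 [501.1 -14.7  56. ]
 [492.1 -71.2  56. ]] -0.16540988858009195
gate [527.6 -63.8  56. ]
```

View pics/w1c.png

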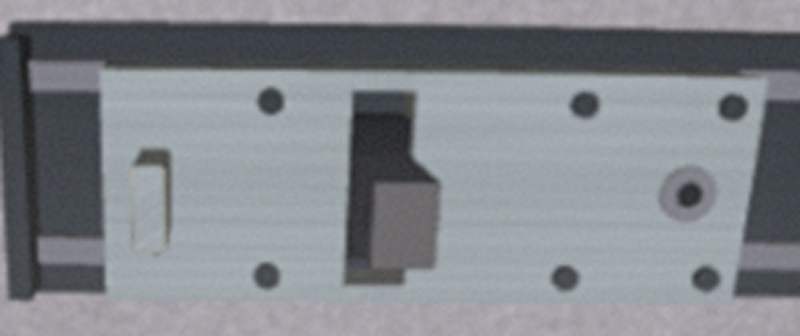

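View pics/sc.png

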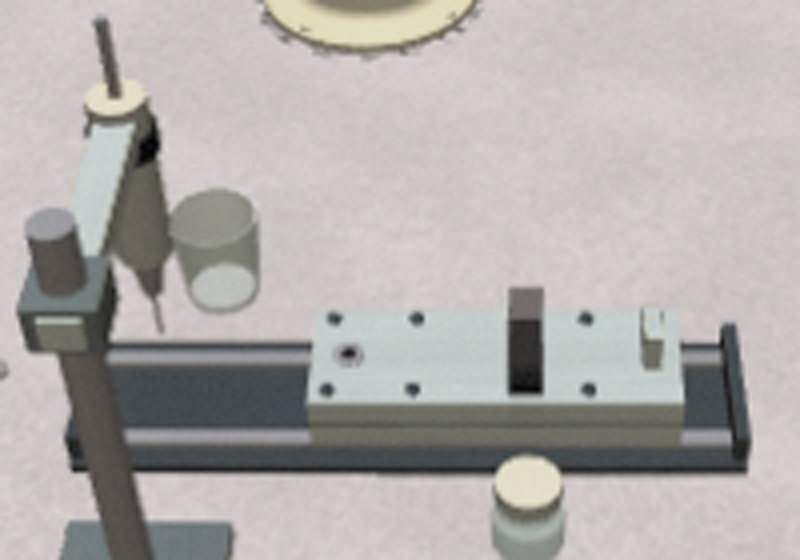

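View pics/tc.png

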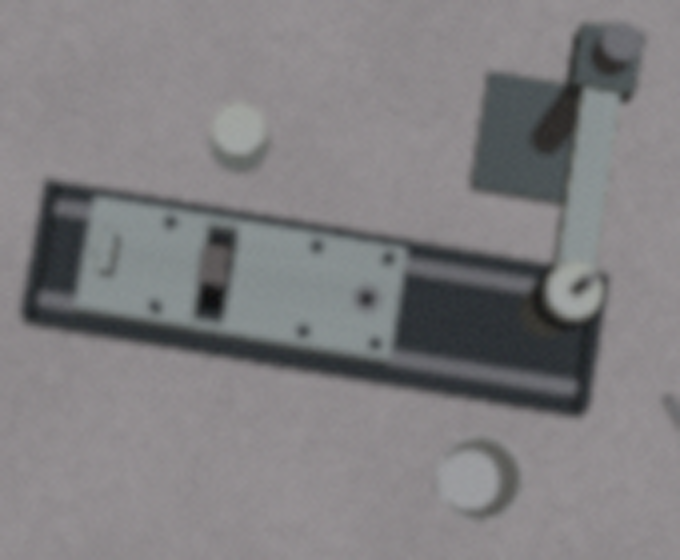

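```bash
python3 - <<'E'
from h import *
np.set_printoptions(precision=1,suppress=True)
sc=arm.camera_info('scene');tp=arm.camera_info('top');wr=arm.camera_info('wrist')
f=lambda x,y,s,ox,oy:((x+.5)/s-.5+ox,(y+.5)/s-.5+oy)
n=atz(sc,f(160,333,4,130,120),76);g=atz(sc,f(348,354,4,130,120),56)
print('needle sc',n,'gate sc',g,'diff',n-g)
gt=f(366,298,4,190,110);print('gate top',atz(tp,gt,56),'tri',tri([ray(sc,np.array(f(348,354,4,130,120))),ray(tp,np.array(gt)),ray(wr,np.array((405,181.)))]))
print('wr gate',atz(wr,f(688,194,3.2,190,120),56),'tab top',atz(wr,f(148,210,3.2,190,120),88),'plug top',atz(wr,f(405,223,3.2,190,120),106))
for nm,uv,z in [('tabtop',(653,318),88),('plugtop',(527,304),106)]: print(nm,'sc',atz(sc,f(*uv,4,130,120),z))
print('plugtop top',atz(tp,f(216,262,4,190,110),106))
print('tri plugtop',tri([ray(sc,np.array(f(527,304,4,130,120))),ray(wr,np.array(f(405,223,3.2,190,120)))]),'tri tab',tri([ray(sc,np.array(f(653,318,4,130,120))),ray(wr,np.array(f(148,210,3.2,190,120)))]))
# yaw from bolts in top, scene
for nm,c,uvs,o in [('top',tp,[(169,221),(388,257),(154,306),(375,342)],(190,110)),('sc',sc,[(586,319),(334,319),(588,389),(327,390)],(130,120))]:
    P=[atz(c,f(*u,4,*o),56) for u in uvs]
    for a,b in [(0,1),(2,3)]:
        d=P[a]-P[b];print(nm,'yaw',round(np.arctan2(-d[0],d[1]),4),np.linalg.norm(d))
E
```

```text
needle sc [ 507.1 -191.3   76. ] gate sc [527.8 -66.9  56. ] diff [ -20.7 -124.4   20. ]
gate top [530.2 -66.5  56. ] tri [528.6 -65.8  56.1]
wr gate [528.6 -63.4  56. ] tab top [562.3 138.7  88. ] plug top [549.6  55.  106. ]
tabtop sc [559.8 136.2  88. ]
plugtop sc [551.3  52.4 106. ]
plugtop top [550.9  49.8 106. ]
tri plugtop [548.2  53.7 102.5] tri tab [562.7 136.9  90.7]
top yaw -0.1614 174.3703022508832
top yaw -0.1588 175.02255969033445
sc yaw -0.1661 175.0079942480269
sc yaw -0.1596 173.69299855066845
```

```bash
python3 - <<'E'
from h import *
plan([561.5,137,62],-0.163,10)
E
```

```text
clk 3.0 pos [567.4 111.1 232.8] yaw -0.1566 F [0.4 0.1 0.1] w 85.4
[-0.0011, -0.0024, 0.0171, 0.0369]
[-0.0011, -0.0024, 0.0171, 0.0369]
[-0.0011, -0.0024, 0.0171, 0.0369]
[-0.0011, -0.0024, 0.0171, 0.0369]
[-0.0011, -0.0024, 0.0171, 0.0369]
[-0.0011, -0.0024, 0.0171, 0.0369]
[-0.0011, -0.0024, 0.0171, 0.0369]
[-0.0011, -0.0024, 0.0171, 0.0369]
[-0.0011, -0.0024, 0.0171, 0.0369]
[-0.0011, -0.0024, 0.0171, 0.0369]
```

Request:
{"fn": "arm_command", "kwargs": {"commands": [-0.0022,-0.0048,0.017,0.07,-0.0022,-0.0048,0.017,0.07,-0.0022,-0.0048,0.017,0.07,-0.0022,-0.0048,0.017,0.07,-0.0022,-0.0048,0.017,0.07]}}

```text
clock: 3.5
position: [560.3, 143.9, 150.5]
ee_rot: [0.997, -0.077, 0.007, -0.005]
contact_force: [0.9, 0.1, 0.7]
gripper_width: 85.5
```

```bash
python3 - <<'E'
from h import *
np.set_printoptions(precision=1,suppress=True)
ci=arm.camera_info('wrist');save('wrist','w2.png')
plan([561.5,137,62],-0.163,5)
E
```

```text
clk 3.55 pos [558.2 144.  147.2] yaw -0.1534 F [-1.3 -0.7 -2.9] w 85.4
[0.0007, 0.0014, 0.017, 0.1096]
[0.0007, 0.0014, 0.017, 0.1096]
[0.0007, 0.0014, 0.017, 0.1096]
[0.0007, 0.0014, 0.017, 0.1096]
[0.0007, 0.0014, 0.017, 0.1096]
```

View pics/w2.png

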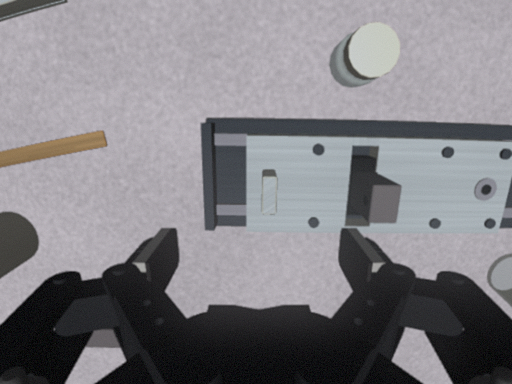

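Request:
{"fn": "arm_command", "kwargs": {"commands": [0.0008,0.0018,0.017,0.15,0.0008,0.0018,0.017,0.15,0.0008,0.0018,0.017,0.15,0.0004,0.0008,0.01,0.1,0,0,0,0]}}

```text
clock: 4.05
position: [559.4, 142.9, 86.8]
ee_rot: [0.997, -0.076, 0.006, -0.005]
contact_force: [0.0, -0.1, -0.7]
gripper_width: 85.5
```

```bash
python3 - <<'E'
from h import *
np.set_printoptions(precision=1,suppress=True)
ci=arm.camera_info('wrist');save('wrist','w3.png')
f=ci; print(R.from_quat(arm.read_state()['ee_rot']).as_matrix().round(3))
plan([561.5,137,62],-0.163,5)
E
```

```text
[[ 1.  -0.2  0. ]
 [-0.2 -1.   0. ]
 [ 0.  -0.  -1. ]]
clk 4.1 pos [560.  143.1  87.6] yaw -0.1528 F [ 0.2 -0.8  0.6] w 85.4
[0.0004, 0.0012, 0.0051, 0.1169]
[0.0004, 0.0012, 0.0051, 0.1169]
[0.0004, 0.0012, 0.0051, 0.1169]
[0.0004, 0.0012, 0.0051, 0.1169]
[0.0004, 0.0012, 0.0051, 0.1169]
```

View pics/w3.png

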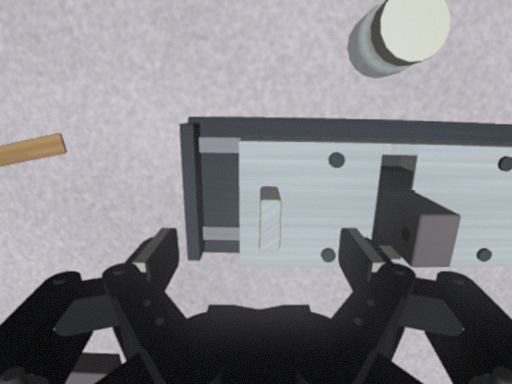

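Request:
{"fn": "arm_command", "kwargs": {"commands": [0.0006,0.003,0.004,0.5,0.0006,0.002,0.006,0.5,0.0003,0.002,0.006,0.2,0.0003,0.001,0.006,0,0,0,0.003,0]}}

```text
clock: 4.6
position: [562.7, 135.7, 64.2]
ee_rot: [0.996, -0.087, 0.009, -0.007]
contact_force: [0.0, 0.6, 0.4]
gripper_width: 85.3
```

```bash
python3 - <<'E'
from h import *
plan([561.5,137,62],-0.163,5)
E
```

```text
clk 4.6 pos [562.7 135.7  64.2] yaw -0.1746 F [0.  0.6 0.4] w 85.3
[-0.0003, -0.0002, 0.0004, -0.1324]
[-0.0003, -0.0002, 0.0004, -0.1324]
[-0.0003, -0.0002, 0.0004, -0.1324]
[-0.0003, -0.0002, 0.0004, -0.1324]
[-0.0003, -0.0002, 0.0004, -0.1324]
```

Request:
{"fn": "arm_command", "kwargs": {"commands": [0,0,0,-0.3,0,0,0,-0.3,0,0,0,0,0,0,0,0,0,0,0,0], "jaw": 0}}

```text
clock: 5.1
position: [562.9, 135.7, 63.8]
ee_rot: [0.997, -0.082, 0.009, -0.007]
contact_force: [-1.4, 7.4, 4.0]
gripper_width: 12.3
```

Request:
{"fn": "arm_command", "kwargs": {"commands": [0,0,0,0,0,0,0,0,0,0,0,0,0,0,0,0,0,0,0,0]}}

```text
clock: 5.6
position: [562.9, 135.8, 64.0]
ee_rot: [0.997, -0.081, 0.009, -0.006]
contact_force: [0.8, 1.3, 0.4]
gripper_width: 10.6
```

```bash
python3 - <<'E'
from h import *
s=arm.read_state();p=s['position'];d=np.array([-0.163,-0.9866,0])
plan(p+d*126,-0.163,12);print(R.from_quat(s['ee_rot']).as_matrix().round(3))
E
```

```text
clk 5.6 pos [562.9 135.8  64. ] yaw -0.1624 F [0.8 1.3 0.4] w 10.6
[-0.0, 0.0105, -0.0001, 0.0028]
[-0.0, 0.0105, -0.0001, 0.0028]
[-0.0, 0.0105, -0.0001, 0.0028]
[-0.0, 0.0105, -0.0001, 0.0028]
[-0.0, 0.0105, -0.0001, 0.0028]
[-0.0, 0.0105, -0.0001, 0.0028]
[-0.0, 0.0105, -0.0001, 0.0028]
[-0.0, 0.0105, -0.0001, 0.0028]
[-0.0, 0.0105, -0.0001, 0.0028]
[-0.0, 0.0105, -0.0001, 0.0028]
[-0.0, 0.0105, -0.0001, 0.0028]
[-0.0, 0.0105, -0.0001, 0.0028]
[[ 0.987 -0.161  0.019]
 [-0.162 -0.987  0.011]
 [ 0.017 -0.014 -1.   ]]
```

Request:
{"fn": "arm_command", "kwargs": {"commands": [0,0.006,0,0,0,0.01,-0.0001,0,0,0.012,-0.0002,0,0,0.012,-0.0002,0,0,0.012,-0.0002,0]}}

```text
clock: 6.1
position: [555.6, 91.5, 64.1]
ee_rot: [0.997, -0.08, 0.011, -0.011]
contact_force: [-0.3, 6.9, 0.3]
gripper_width: 10.6
```

Request:
{"fn": "arm_command", "kwargs": {"commands": [0,0.012,-0.0002,0,0,0.012,-0.0002,0,0,0.012,-0.0002,0,0,0.008,-0.0001,0,0,0.004,0,0]}}

```text
clock: 6.6
position: [548.3, 47.4, 64.1]
ee_rot: [0.997, -0.08, 0.012, -0.014]
contact_force: [0.5, 5.9, 0.4]
gripper_width: 10.8
```

```bash
python3 - <<'E'
from h import *
s=arm.read_state();p=s['position'];print((p-[562.9,135.8,64])@[-0.163,-0.9866,0],(p-[562.9,135.8,64])@[.9866,-.163,0])
plan(p)
a=save('scene','s2.png');b=save('top','t2.png')
a=cv2.imread('pics/s2.png')[150:240,130:290]
cv2.imwrite('pics/s2c.png',cv2.resize(a,None,fx=5,fy=5,interpolation=cv2.INTER_CUBIC))
E
```

```text
89.60883079817113 0.006987864037636929
clk 6.6 pos [548.3  47.4  64.1] yaw -0.1601 F [0.5 5.9 0.4] w 10.8
[0.0, 0.0, 0.0, 0.0]
[0.0, 0.0, 0.0, 0.0]
[0.0, 0.0, 0.0, 0.0]
[0.0, 0.0, 0.0, 0.0]
[0.0, 0.0, 0.0, 0.0]
```

View pics/s2c.png

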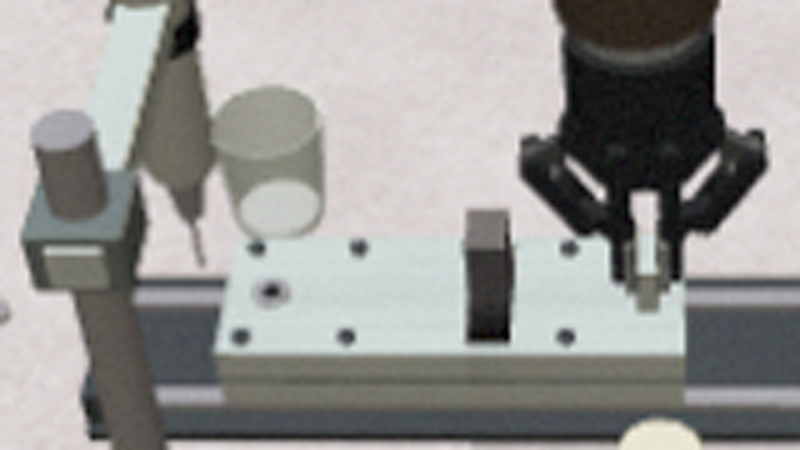

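Gate hole at crop (271,291), needle tip at (202,266). About 35 mm still to go.

```bash
python3 - <<'E'
from h import *
np.set_printoptions(precision=1,suppress=True)
sc=arm.camera_info('scene');f=lambda x,y:((x+.5)/5-.5+130,(y+.5)/5-.5+150)
n=atz(sc,f(202,266),76);g=atz(sc,f(271,291),56);d=n-g
print(n,g,d,d@[-.163,-.9866,0],d@[.9866,-.163,0])
E
```

```text
[ 507.  -190.3   76. ] [ 511.9 -155.6   56. ] [ -4.8 -34.7  20. ] 35.03933239311287 0.8792553083742215
```

Request:
{"fn": "arm_command", "kwargs": {"commands": [0,0.008,0,0,0,0.009,0,0,0,0.009,0,0,0,0.007,0,0,0,0.003,0,0]}}

```text
clock: 7.2
position: [542.8, 14.5, 64.1]
ee_rot: [0.997, -0.079, 0.013, -0.015]
contact_force: [0.8, 6.1, -0.4]
gripper_width: 10.5
```

Request:
{"fn": "arm_command", "kwargs": {"commands": [0,0,0,0,0,0,0,0,0,0,0,0,0,0,0,0,0,0,0,0]}}

```text
clock: 7.7
position: [542.7, 14.2, 64.1]
ee_rot: [0.997, -0.079, 0.012, -0.015]
contact_force: [-0.3, 2.3, 1.1]
gripper_width: 10.3
```

```bash
python3 - <<'E'
from h import *
s=arm.read_state();p=s['position'];print((p-[548.3,47.4,64])@[-0.163,-0.9866,0])
plan(p)
a=save('scene','s3.png');b=save('wrist','w4.png')
a=cv2.imread('pics/s3.png')[160:230,140:260]
cv2.imwrite('pics/s3c.png',cv2.resize(a,None,fx=6,fy=6,interpolation=cv2.INTER_CUBIC))
E
```

```text
33.64224317585434
clk 7.7 pos [542.7  14.2  64.1] yaw -0.1579 F [-0.3  2.3  1.1] w 10.3
[0.0, 0.0, 0.0, 0.0]
[0.0, 0.0, 0.0, 0.0]
[0.0, 0.0, 0.0, 0.0]
[0.0, 0.0, 0.0, 0.0]
[0.0, 0.0, 0.0, 0.0]
```

View pics/s3c.png

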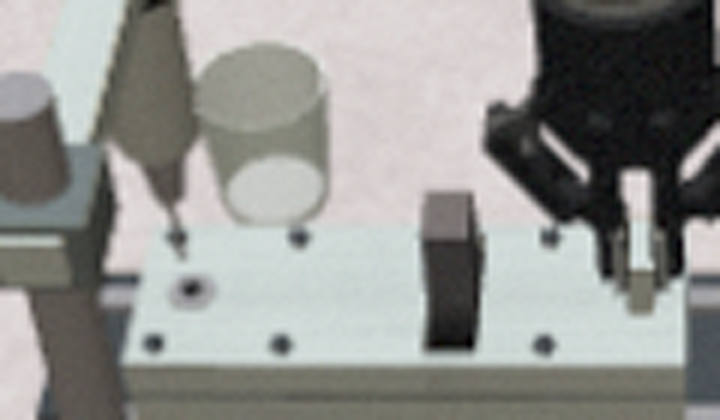

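View pics/w4.png

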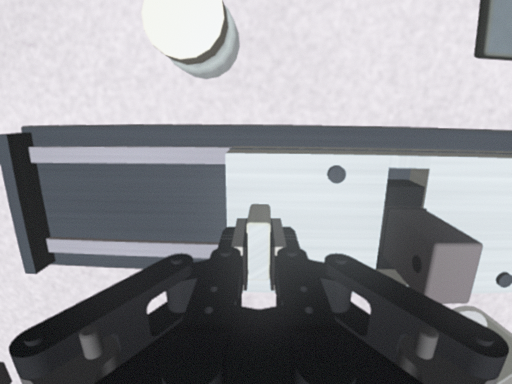

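```bash
python3 - <<'E'
from h import *
np.set_printoptions(precision=1,suppress=True)
sc=arm.camera_info('scene');f=lambda x,y:((x+.5)/6-.5+140,(y+.5)/6-.5+160)
n=atz(sc,f(182,258),76);g=atz(sc,f(192,289),56);d=n-g
print(n,g,d,d@[-.163,-.9866,0],d@[.9866,-.163,0])
for t in ['gate','needle']:
  for r in arm.place_of('scene',t)[:2]: print(t,r['confidence'],w(sc,r['centre']))
E
```

```text
[ 506.1 -190.5   76. ] [ 506.2 -188.8   56. ] [-0.  -1.7 20. ] 1.6715854963286554 0.2384474500804786
gate 0.89 [ 511.3 -188.    59.3]
needle 0.86 [ 508.2 -190.    74.4]
```

Request:
{"fn": "arm_command", "kwargs": {"commands": [0,0.001,0,0,0,0.0015,0,0,0,0,0,0,0,0,0,0,0,0,0,0]}}

```text
clock: 8.4
position: [542.5, 12.7, 64.1]
ee_rot: [0.997, -0.079, 0.012, -0.015]
contact_force: [0.2, 2.3, 0.8]
gripper_width: 10.6
```

```bash
python3 - <<'E'
from h import *
s=arm.read_state();p=s['position'];print((p-[542.7,14.2,64])@[-0.163,-0.9866,0])
plan(p)
a=save('scene','s4.png')
a=cv2.imread('pics/s4.png')[180:220,150:190]
cv2.imwrite('pics/s4c.png',cv2.resize(a,None,fx=14,fy=14,interpolation=cv2.INTER_CUBIC))
E
```

```text
1.5432432697813392
clk 8.4 pos [542.5  12.7  64.1] yaw -0.1578 F [0.2 2.3 0.8] w 10.6
[0.0, 0.0, 0.0, 0.0]
[0.0, 0.0, 0.0, 0.0]
[0.0, 0.0, 0.0, 0.0]
[0.0, 0.0, 0.0, 0.0]
[0.0, 0.0, 0.0, 0.0]
```

View pics/s4c.png

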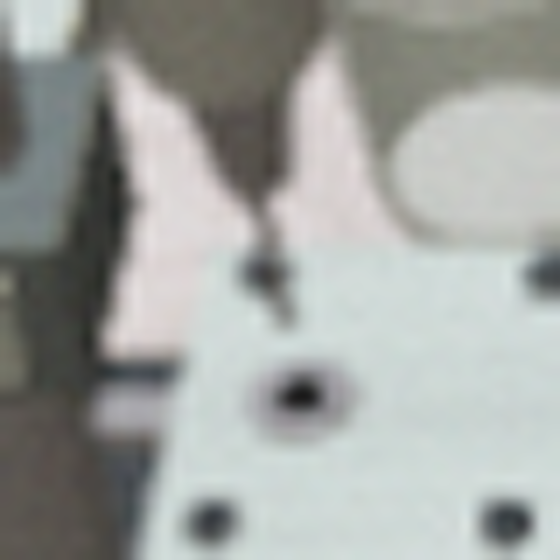

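```bash
python3 - <<'E'
from h import *
np.set_printoptions(precision=1,suppress=True)
sc=arm.camera_info('scene');f=lambda x,y:((x+.5)/14-.5+150,(y+.5)/14-.5+180)
n=atz(sc,f(289,323),76);g=atz(sc,f(300,397),56);d=n-g
print(n,g,d,d@[-.163,-.9866,0],d@[.9866,-.163,0])
E
```

```text
[ 506.3 -189.8   76. ] [ 506.5 -190.5   56. ] [-0.1  0.7 20. ] -0.6864540650730442 -0.22087438855820524
```

Gate and needle agree within about 1 mm. I'll let go of the tab and go over to the plug.

Request:
{"fn": "arm_command", "kwargs": {"commands": [0,0,0,0,0,0,0,0,0,0,0,0,0,0,0,0,0,0,-0.003,0], "jaw": 1}}

```text
clock: 8.95
position: [542.3, 11.9, 66.6]
ee_rot: [0.997, -0.079, 0.013, -0.016]
contact_force: [0.2, 0.0, -0.5]
gripper_width: 82.0
```

Request:
{"fn": "arm_command", "kwargs": {"commands": [0,0,-0.012,0,0,0,-0.02,0,0,0,-0.02,0,0,0,-0.015,0,0,0,-0.004,0]}}

```text
clock: 9.45
position: [540.6, 9.4, 143.4]
ee_rot: [0.997, -0.079, 0.014, -0.016]
contact_force: [1.1, -0.5, 0.1]
gripper_width: 85.4
```

```bash
python3 - <<'E'
from h import *
print(R.from_quat(arm.read_state()['ee_rot']).as_matrix().round(3))
plan([529.5,-71,130],-0.163,5)
E
```

```text
[[ 0.987 -0.156  0.03 ]
 [-0.157 -0.987  0.029]
 [ 0.025 -0.034 -0.999]]
clk 9.45 pos [540.6   9.4 143.4] yaw -0.1579 F [ 1.1 -0.5  0.1] w 85.4
[0.0003, 0.0163, 0.0021, 0.0579]
[0.0003, 0.0163, 0.0021, 0.0579]
[0.0003, 0.0163, 0.0021, 0.0579]
[0.0003, 0.0163, 0.0021, 0.0579]
[0.0003, 0.0163, 0.0021, 0.0579]
```

Request:
{"fn": "arm_command", "kwargs": {"commands": [0.0003,0.017,-0.0005,0.06,0.0003,0.018,-0.0005,0.06,0.0003,0.018,-0.0005,0.06,0.0003,0.018,-0.0005,0.06,0.0003,0.01,-0.0005,0.06]}}

```text
clock: 9.95
position: [529.4, -71.8, 145.8]
ee_rot: [0.997, -0.08, 0.016, -0.017]
contact_force: [1.0, 0.6, -0.4]
gripper_width: 85.6
```

```bash
python3 - <<'E'
from h import *
np.set_printoptions(precision=1,suppress=True)
ci=arm.camera_info('wrist');save('wrist','w5.png')
for t in ['plug_top','plug_mid','vent','gate','tab']:
    for r in arm.place_of('wrist',t)[:2]: print(t,round(r['confidence'],2),w(ci,r['centre']))
print(R.from_quat(arm.read_state()['ee_rot']).as_matrix().round(3))
plan([529.5,-71,76],-0.163,5)
E
```

```text
plug_top 0.83 [529.3 -70.7 102.8]
plug_mid 0.96 [528.9 -68.4  71.4]
vent 0.62 [529.1 -68.4  51.5]
gate 0.88 [ 509.6 -190.6   53.1]
gate 0.23 [665.7  36.1   2.2]
tab 0.77 [544.5  16.   73. ]
[[ 1.  -0.2  0. ]
 [-0.2 -1.   0. ]
 [ 0.  -0.  -1. ]]
clk 10.25 pos [530.  -70.3 145.7] yaw -0.1584 F [-1.   0.1 -0. ] w 85.3
[-0.0005, 0.0007, 0.0139, 0.0524]
[-0.0005, 0.0007, 0.0139, 0.0524]
[-0.0005, 0.0007, 0.0139, 0.0524]
[-0.0005, 0.0007, 0.0139, 0.0524]
[-0.0005, 0.0007, 0.0139, 0.0524]
```

View pics/w5.png

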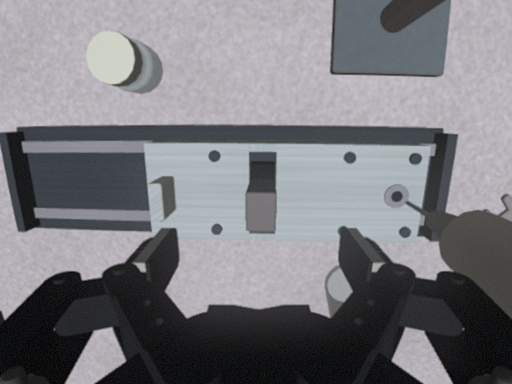

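Request:
{"fn": "arm_command", "kwargs": {"commands": [-0.0005,0.0006,0.016,0.1,-0.0005,0.0006,0.018,0.1,-0.0005,0.0006,0.018,0.1,-0.0005,0.0006,0.012,0,0,0,0.004,0]}}

```text
clock: 10.75
position: [532.5, -66.5, 76.9]
ee_rot: [0.997, -0.079, 0.018, -0.017]
contact_force: [-0.3, -0.0, -0.6]
gripper_width: 85.4
```

```bash
python3 - <<'E'
from h import *
plan([529.5,-70.5,74],-0.163,5)
E
```

```text
clk 10.75 pos [532.5 -66.5  76.9] yaw -0.1583 F [-0.3 -0.  -0.6] w 85.4
[-0.0005, 0.0009, 0.0005, 0.0536]
[-0.0005, 0.0009, 0.0005, 0.0536]
[-0.0005, 0.0009, 0.0005, 0.0536]
[-0.0005, 0.0009, 0.0005, 0.0536]
[-0.0005, 0.0009, 0.0005, 0.0536]
```

Request:
{"fn": "arm_command", "kwargs": {"commands": [-0.0015,0.002,0.001,0.3,-0.001,0.0015,0.001,0,-0.0005,0.0005,0.0005,0,0,0,0,0,0,0,0,0]}}

```text
clock: 11.25
position: [530.1, -69.0, 75.6]
ee_rot: [0.996, -0.08, 0.019, -0.018]
contact_force: [0.5, -0.5, 0.3]
gripper_width: 85.4
```

```bash
python3 - <<'E'
from h import *
np.set_printoptions(precision=1,suppress=True)
ci=arm.camera_info('wrist');save('wrist','w6.png')
for t in ['plug_top','plug_mid']:
    for r in arm.place_of('wrist',t)[:1]: print(t,round(r['confidence'],2),w(ci,r['centre']))
plan([530,-70,74],-0.163,5)
E
```

```text
plug_top 0.6 [529.4 -73.1 103.6]
plug_mid 0.65 [663.2  33.5   0.1]
clk 11.4 pos [530.  -69.   75.4] yaw -0.1619 F [-0.4  0.7 -0.4] w 85.2
[0.0, 0.0002, 0.0003, 0.0124]
[0.0, 0.0002, 0.0003, 0.0124]
[0.0, 0.0002, 0.0003, 0.0124]
[0.0, 0.0002, 0.0003, 0.0124]
[0.0, 0.0002, 0.0003, 0.0124]
```

View pics/w6.png

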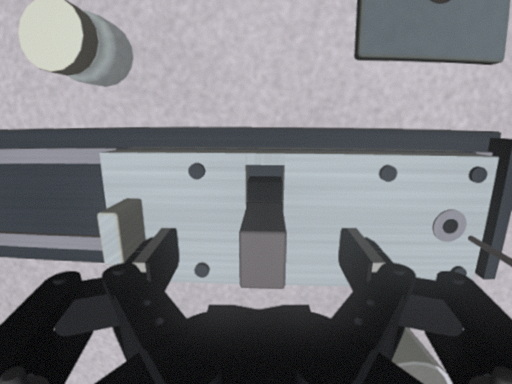

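Request:
{"fn": "arm_command", "kwargs": {"commands": [0,0.0018,0.001,0,0,0,0,0,0,0,0,0,0,0,0,0,0,0,0,0], "jaw": 0.4}}

```text
clock: 11.9
position: [529.8, -71.0, 74.3]
ee_rot: [0.996, -0.081, 0.019, -0.018]
contact_force: [0.3, -0.8, 0.4]
gripper_width: 34.3
```

```bash
python3 - <<'E'
from h import *
np.set_printoptions(precision=1,suppress=True)
save('wrist','w7.png');plan([530,-70.5,74],-0.163,5)
E
```

```text
clk 11.95 pos [529.7 -71.   74.3] yaw -0.1622 F [0.2 0.2 0.7] w 34.4
[0.0, -0.0001, 0.0001, 0.0097]
[0.0, -0.0001, 0.0001, 0.0097]
[0.0, -0.0001, 0.0001, 0.0097]
[0.0, -0.0001, 0.0001, 0.0097]
[0.0, -0.0001, 0.0001, 0.0097]
```

View pics/w7.png

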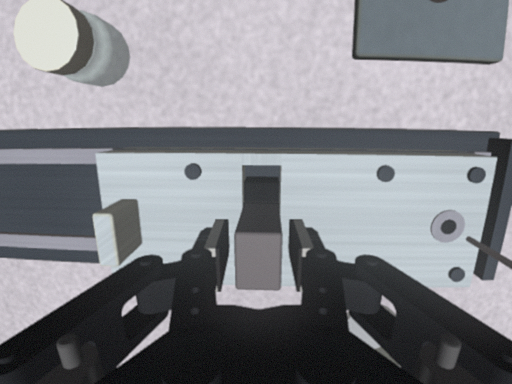

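Request:
{"fn": "arm_command", "kwargs": {"commands": [0,0,0,0,0,0,0,0,0,0,0,0,0,0,0,0,0,0,0,0], "jaw": 0}}

```text
clock: 12.45
position: [529.7, -71.4, 74.6]
ee_rot: [0.996, -0.08, 0.019, -0.017]
contact_force: [0.4, -0.1, 1.1]
gripper_width: 21.3
```

```bash
python3 - <<'E'
from h import *
np.set_printoptions(precision=1,suppress=True)
s=arm.read_state();print(s['position'],s['gripper_width'],s['contact_force'],s['wrist_torque'])
save('wrist','w8.png');save('scene','s5.png')
a=cv2.imread('pics/s5.png')[160:230,140:260]
cv2.imwrite('pics/s5c.png',cv2.resize(a,None,fx=6,fy=6,interpolation=cv2.INTER_CUBIC))
E
```

```text
[529.7 -71.4  74.6] 21.291925681189788 [ 0.4 -0.1  1.1] [-0.4  0.2 -0.1]
```

View pics/s5c.png

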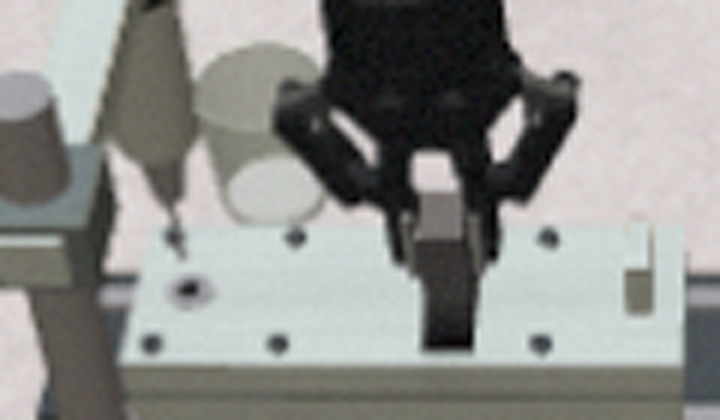

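Request:
{"fn": "arm_command", "kwargs": {"commands": [0.003,0,0,0,0.003,0,0,0,0.003,0,0,0,0.003,0,0.0003,0,0.003,0,0.0003,0]}}

```text
clock: 13.05
position: [531.5, -71.8, 74.8]
ee_rot: [0.997, -0.082, 0.005, -0.018]
contact_force: [-6.6, 2.9, 9.1]
gripper_width: 21.3
```

```bash
cat >> h.py <<'E'
def look(i):
    s=arm.read_state();print(np.round(s['position'],1),round(s['gripper_width'],1),'F',np.round(s['contact_force'],1),'T',np.round(s['wrist_torque'],2))
    ci=arm.camera_info('wrist');a=save('wrist',f'w{i}.png');b=save('scene',f's{i}.png')
    d=(s['position']-np.array([529.7,-71.4,74.6]));print('dx',round(d@[.9866,-.163,0],1),'dy',round(d@[.163,.9866,0],1),'dz',round(d[2],1),'tz',R.from_quat(s['ee_rot']).as_matrix()[:,2].round(3))
    a=cv2.imread(f'pics/w{i}.png')[120:320,140:380];b=cv2.imread(f'pics/s{i}.png')[160:230,150:240]
    a=cv2.resize(a,(480,400),interpolation=cv2.INTER_CUBIC);b=cv2.resize(b,(514,400),interpolation=cv2.INTER_CUBIC)
    cv2.imwrite(f'pics/l{i}.png',cv2.resize(np.hstack([a,b]),(796,320)))
E
python3 -c "
from h import *
look(10)"
```

```text
[531.5 -71.8  74.8] 21.3 F [-6.6  2.9  9.1] T [0.97 2.01 0.07]
dx 1.9 dy -0.1 dz 0.2 tz [ 0.012  0.034 -0.999]
```

View pics/l10.png

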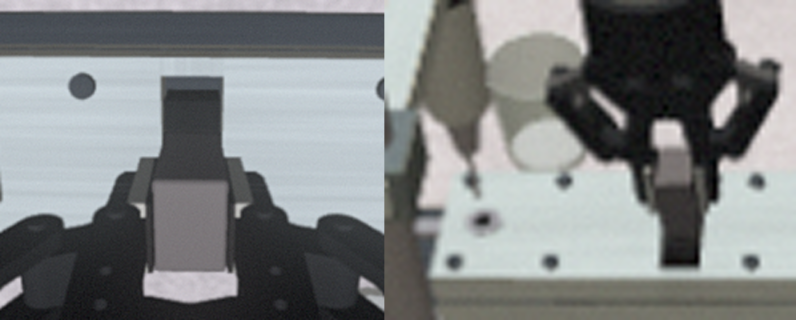

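Request:
{"fn": "arm_command", "kwargs": {"commands": [0.005,0,0,0,0.005,0,0,0,0.005,0,0,0,0.005,0,0,0,0.005,0,0,0]}}

```text
clock: 13.65
position: [534.1, -72.2, 75.4]
ee_rot: [0.996, -0.083, -0.021, -0.019]
contact_force: [-9.8, 4.6, 11.8]
gripper_width: 21.3
```

```bash

python3 -c "
from h import *
look(11)"
```

```text
[534.1 -72.2  75.4] 21.3 F [-9.8  4.6 11.8] T [1.64 3.07 0.13]
dx 4.4 dy -0.1 dz 0.8 tz [-0.038  0.04  -0.998]
```

View pics/l11.png

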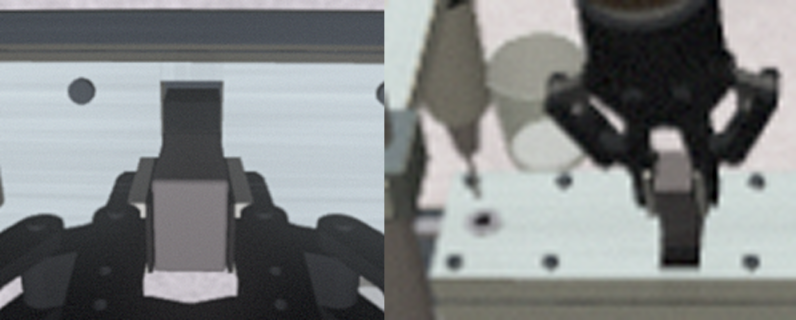

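Request:
{"fn": "arm_command", "kwargs": {"commands": [0.006,0,0,0,0.006,0,0,0,0.006,0,0,0,0.006,0,0,0,0.006,0,0,0]}}

```text
clock: 14.25
position: [536.7, -72.6, 76.0]
ee_rot: [0.995, -0.084, -0.052, -0.02]
contact_force: [-11.7, 5.0, 14.3]
gripper_width: 21.2
```

```bash

python3 -c "
from h import *
look(12)"
```

```text
[536.7 -72.6  76. ] 21.2 F [-11.7   5.   14.3] T [1.75 3.67 0.04]
dx 7.1 dy -0.0 dz 1.4 tz [-0.1    0.048 -0.994]
```

View pics/l12.png

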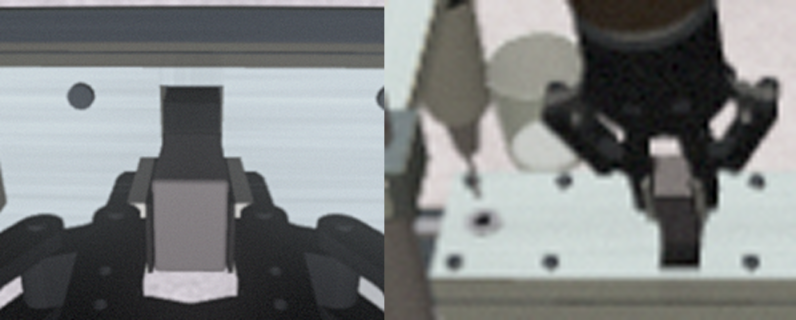

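Request:
{"fn": "arm_command", "kwargs": {"commands": [0.006,0,-0.001,0,0.006,0,-0.001,0,0.006,0,-0.001,0,0.006,0,-0.001,0,0.006,0,-0.001,0]}}

```text
clock: 14.85
position: [539.1, -73.3, 76.5]
ee_rot: [0.993, -0.085, -0.084, -0.022]
contact_force: [-11.9, 4.9, 10.6]
gripper_width: 21.3
```

```bash

python3 -c "
from h import *
look(13)"
```

```text
[539.1 -73.3  76.5] 21.3 F [-11.9   4.9  10.6] T [ 1.48  3.03 -0.01]
dx 9.6 dy -0.3 dz 1.9 tz [-0.163  0.057 -0.985]
```

View pics/l13.png

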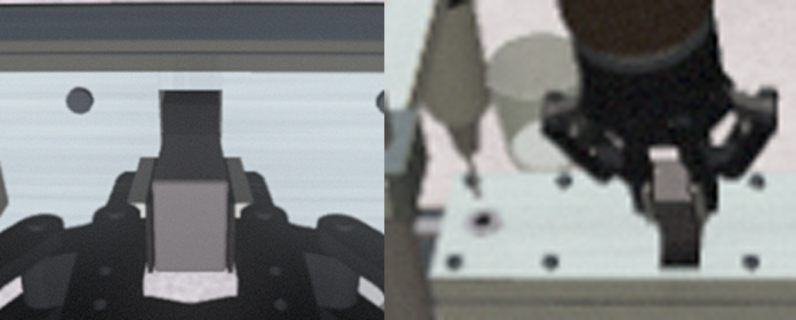

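```bash
cat >> h.py <<'E'
R0=R.from_quat([0.9962,-0.0803,0.019,-0.0175]).as_matrix()
O=R0.T@(np.array([529.3,-70.8,30])-np.array([529.7,-71.4,74.6]))
Z=R0.T@np.array([0,0,1.])
def est():
    s=arm.read_state();M=R.from_quat(s['ee_rot']).as_matrix();f=s['position']+M@O;z=M@Z
    print('clk',s['clock'],'foot rel vent mm: x',round((f-[529.3,-70.8,56])@[.9866,-.163,0],1),'y',round((f-[529.3,-70.8,56])@[.163,.9866,0],1),'z',round(f[2]-56,1),'lean x',round(z@[.9866,-.163,0],3),'lean y',round(z@[.163,.9866,0],3),'F mould', np.round(np.array([[.9866,-.163,0],[.163,.9866,0],[0,0,1]])@s['contact_force'],1))
E
python3 -c "
from h import *
est()"
```

```text
clk 14.95 foot rel vent mm: x 0.5 y -0.7 z -23.0 lean x 0.206 lean y 0.008 F mould [-11.8   3.4  10. ]
```

Request:
{"fn": "arm_command", "kwargs": {"commands": [-0.006,0,0,0,-0.006,0,0,0,-0.006,0,0,0,-0.006,0,0,0,-0.006,0,0,0]}}

```text
clock: 15.45
position: [529.0, -71.7, 79.7]
ee_rot: [0.995, -0.083, -0.06, -0.02]
contact_force: [8.2, -6.5, -11.1]
gripper_width: 21.2
```

```bash

python3 -c "
from h import *
est();look(14)"
```

```text
clk 15.45 foot rel vent mm: x -7.7 y -0.8 z -20.3 lean x 0.157 lean y 0.007 F mould [  9.1  -5.1 -11.1]
[529.  -71.7  79.7] 21.2 F [  8.2  -6.5 -11.1] T [-2.3  -3.74  0.15]
dx -0.7 dy -0.4 dz 5.1 tz [-0.115  0.05  -0.992]
```

View pics/l14.png

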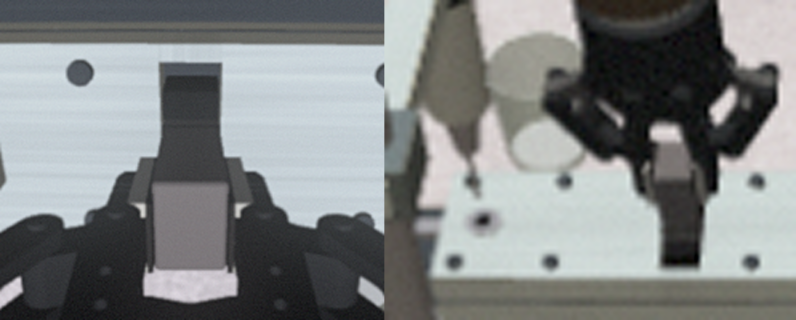

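Request:
{"fn": "arm_command", "kwargs": {"commands": [-0.006,0,0.001,0,-0.006,0,0.001,0,-0.006,0,0.001,0,-0.006,0,0.001,0,-0.006,0,0.001,0]}}

```text
clock: 16.05
position: [526.8, -71.4, 80.9]
ee_rot: [0.996, -0.08, -0.026, -0.019]
contact_force: [9.0, -5.9, -6.7]
gripper_width: 21.4
```

```bash

python3 -c "
from h import *
est();look(15)"
```

```text
clk 16.05 foot rel vent mm: x -6.9 y -0.7 z -19.5 lean x 0.091 lean y 0.005 F mould [ 9.9 -4.3 -6.7]
[526.8 -71.4  80.9] 21.4 F [ 9.  -5.9 -6.7] T [-2.27 -3.13 -0.09]
dx -2.9 dy -0.5 dz 6.3 tz [-0.05   0.041 -0.998]
```

View pics/l15.png

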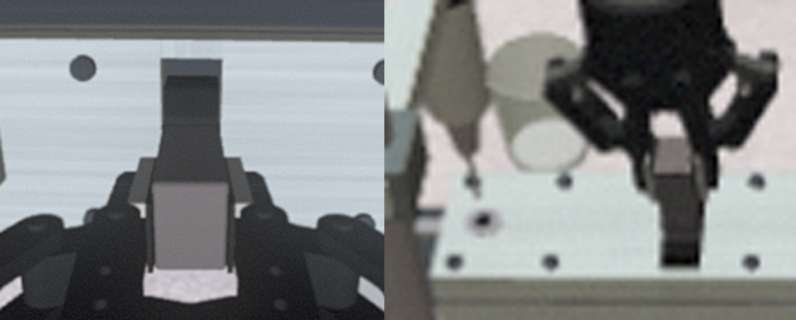

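Request:
{"fn": "arm_command", "kwargs": {"commands": [-0.007,0.0003,0.0005,0,-0.007,0.0003,0.0005,0,-0.007,0.0003,0.0005,0,-0.007,0.0003,0.0005,0,-0.007,0.0003,0.0005,0]}}

```text
clock: 16.65
position: [523.4, -70.8, 82.1]
ee_rot: [0.997, -0.077, 0.011, -0.019]
contact_force: [11.5, -7.1, -10.3]
gripper_width: 20.9
```

```bash

python3 -c "
from h import *
est()"
```

```text
clk 16.65 foot rel vent mm: x -7.1 y -0.4 z -18.4 lean x 0.017 lean y -0.001 F mould [ 12.5  -5.2 -10.3]
```

Request:
{"fn": "arm_command", "kwargs": {"commands": [-0.007,0.0003,0,0,-0.007,0.0003,0,0,-0.007,0.0003,0,0,-0.007,0.0003,0,0,-0.007,0.0003,0,0]}}

```text
clock: 17.15
position: [520.4, -69.7, 83.4]
ee_rot: [0.996, -0.074, 0.048, -0.02]
contact_force: [12.6, -7.0, -14.4]
gripper_width: 21.1
```

```bash

python3 -c "
from h import *
est();look(16)"
```

```text
clk 17.15 foot rel vent mm: x -7.0 y 0.7 z -17.2 lean x -0.057 lean y -0.011 F mould [ 13.6  -4.9 -14.4]
[520.4 -69.7  83.4] 21.1 F [ 12.6  -7.  -14.4] T [-2.63 -3.7  -0.5 ]
dx -9.5 dy 0.2 dz 8.8 tz [ 0.098  0.034 -0.995]
```

View pics/l16.png

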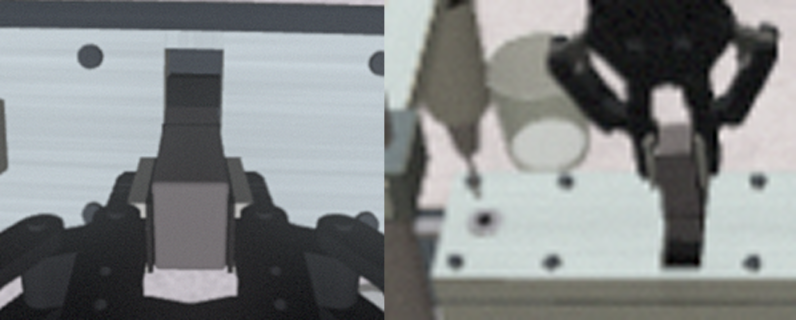

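Request:
{"fn": "arm_command", "kwargs": {"commands": [-0.007,0.0012,0.0004,0.3,-0.007,0.0012,0.0004,0.3,-0.007,0.0012,0.0004,0.3,-0.007,0.0012,0.0004,0.3,-0.007,0.0012,0.0004,0.3]}}

```text
clock: 17.75
position: [517.3, -69.7, 84.0]
ee_rot: [0.993, -0.083, 0.083, -0.025]
contact_force: [12.2, -6.0, -10.3]
gripper_width: 20.9
```

```bash

python3 -c "
from h import *
est()"
```

```text
clk 17.75 foot rel vent mm: x -6.8 y 0.8 z -16.2 lean x -0.126 lean y -0.025 F mould [ 13.   -4.  -10.3]
```

Request:
{"fn": "arm_command", "kwargs": {"commands": [-0.007,0.0012,0.0006,0,-0.007,0.0012,0.0006,0,-0.007,0.0012,0.0006,0,-0.007,0.0012,0.0006,0,-0.007,0.001,0.0006,0]}}

```text
clock: 18.25
position: [514.7, -69.4, 84.4]
ee_rot: [0.99, -0.078, 0.118, -0.028]
contact_force: [12.3, -5.9, -7.4]
gripper_width: 21.1
```

```bash

python3 -c "
from h import *
est();look(17)"
```

```text
clk 18.25 foot rel vent mm: x -6.5 y 1.2 z -15.4 lean x -0.195 lean y -0.038 F mould [13.1 -3.9 -7.4]
[514.7 -69.4  84.4] 21.1 F [12.3 -5.9 -7.4] T [-2.63 -2.61 -0.77]
dx -15.1 dy -0.5 dz 9.8 tz [ 0.238  0.038 -0.971]
```

View pics/l17.png

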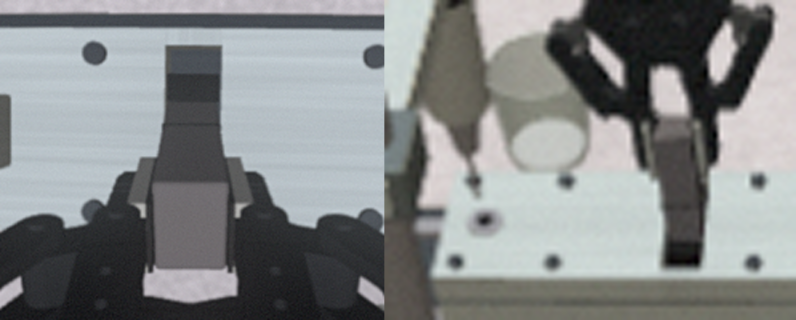

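Request:
{"fn": "arm_command", "kwargs": {"commands": [0.007,0.001,0,0,0.007,0.001,0,0,0.007,0.001,0,0,0.007,0.001,0,0,0.007,0.001,0,0]}}

```text
clock: 18.85
position: [521.3, -79.3, 84.5]
ee_rot: [0.992, -0.081, 0.088, -0.027]
contact_force: [-14.1, 7.3, 12.8]
gripper_width: 20.8
```

```bash

python3 -c "
from h import *
est();look(18)"
```

```text
clk 18.85 foot rel vent mm: x -0.9 y -7.9 z -15.7 lean x -0.136 lean y -0.029 F mould [-15.1   4.9  12.8]
[521.3 -79.3  84.5] 20.8 F [-14.1   7.3  12.8] T [2.59 4.07 0.68]
dx -7.0 dy -9.2 dz 9.9 tz [ 0.179  0.038 -0.983]
```

View pics/l18.png

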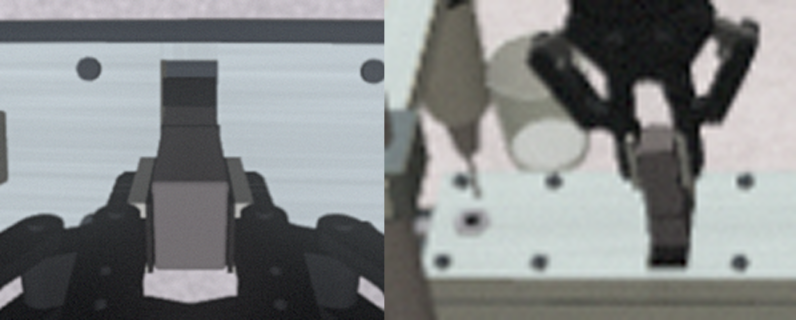

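Request:
{"fn": "arm_command", "kwargs": {"commands": [0.007,-0.003,0,0,0.007,-0.003,0,0,0.007,-0.002,0,0,0.007,-0.001,0,0,0.007,0,0,0]}}

```text
clock: 19.45
position: [523.5, -79.4, 84.3]
ee_rot: [0.995, -0.085, 0.051, -0.022]
contact_force: [-13.1, 8.1, 12.4]
gripper_width: 21.1
```

```bash

python3 -c "
from h import *
est();look(19)"
```

```text
clk 19.45 foot rel vent mm: x -2.1 y -8.3 z -16.3 lean x -0.063 lean y -0.014 F mould [-14.3   5.9  12.4]
[523.5 -79.4  84.3] 21.1 F [-13.1   8.1  12.4] T [2.65 4.15 0.51]
dx -4.9 dy -8.9 dz 9.7 tz [ 0.105  0.035 -0.994]
```

View pics/l19.png

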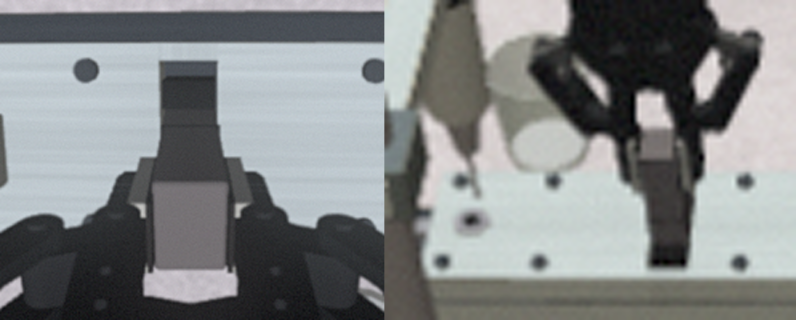

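Request:
{"fn": "arm_command", "kwargs": {"commands": [0.007,-0.004,-0.001,0,0.007,-0.004,-0.001,0,0.007,-0.004,-0.001,0,0.007,-0.004,-0.001,0,0.007,-0.004,-0.001,0]}}

```text
clock: 20.05
position: [526.4, -73.0, 85.5]
ee_rot: [0.996, -0.089, 0.011, -0.014]
contact_force: [-9.1, -3.2, 6.0]
gripper_width: 21.3
```

```bash

python3 -c "
from h import *
est();look(20)"
```

```text
clk 20.05 foot rel vent mm: x -3.7 y -2.5 z -15.1 lean x 0.016 lean y 0.009 F mould [-8.5 -4.7  6. ]
[526.4 -73.   85.5] 21.3 F [-9.1 -3.2  6. ] T [-1.04  3.39  0.03]
dx -3.0 dy -2.1 dz 10.9 tz [ 0.024  0.025 -0.999]
```

View pics/l20.png

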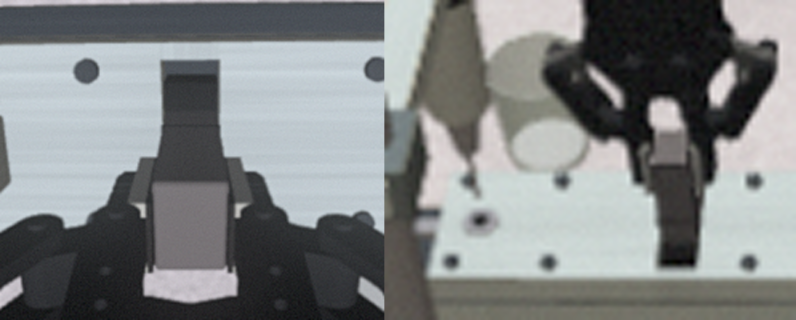

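```bash
cat >> h.py <<'E'
def gatecrop(i):
    a=cv2.imread(f'pics/s{i}.png')[180:220,150:190];cv2.imwrite(f'pics/g{i}.png',cv2.resize(a,None,fx=14,fy=14,interpolation=cv2.INTER_CUBIC))
    sc=arm.camera_info('scene');f=lambda x,y:((x+.5)/14-.5+150,(y+.5)/14-.5+180)
    im=cv2.imread(f'pics/s{i}.png',0)
    # gate hole: darkness centroid
    sub=255-cv2.resize(im[180:220,150:190],None,fx=14,fy=14,interpolation=cv2.INTER_CUBIC).astype(float)
    win=sub[370:430,220:400]; ww=np.clip(win-120,0,None); yy,xx=np.mgrid[370:430,220:400]
    g=((ww*xx).sum()/ww.sum(),(ww*yy).sum()/ww.sum())
    G=atz(sc,f(*g),56);d=np.array([506.3,-190.1,76])-G
    print('gate px',np.round(g,1),G.round(1),'remaining along mould -y',round(d@[-.163,-.9866,0],2),'x',round(d@[.9866,-.163,0],2))
E
python3 -c "
from h import *
for i in [4,5,13,17,18,20]: gatecrop(i)"
```

```text
gate px [300.8 395.5] [ 506.1 -190.3   56. ] remaining along mould -y -0.28 x 0.2
gate px [301.2 395. ] [ 505.9 -190.3   56. ] remaining along mould -y -0.23 x 0.33
gate px [301.3 394.9] [ 505.9 -190.3   56. ] remaining along mould -y -0.22 x 0.35
gate px [307. 394.] [ 505.8 -189.1   56. ] remaining along mould -y 0.88 x 0.62
gate px [268.  394.5] [ 504.7 -196.7   56. ] remaining along mould -y -6.8 x 0.47
gate px [293.  394.1] [ 505.4 -191.9   56. ] remaining along mould -y -1.88 x 0.59
```

View pics/g20.png

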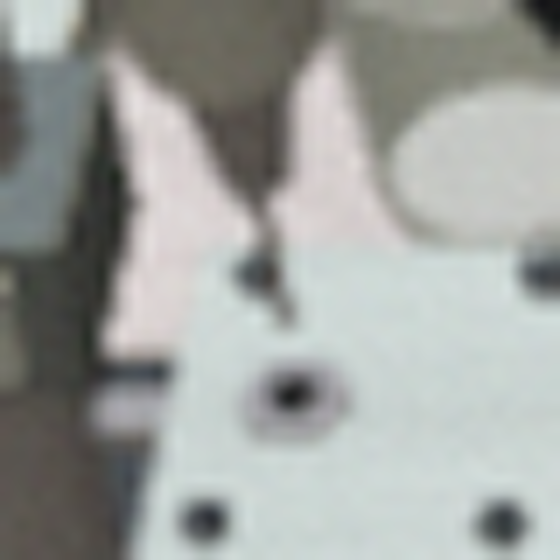

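Request:
{"fn": "arm_command", "kwargs": {"commands": [0.007,-0.002,-0.002,0,0.007,-0.001,-0.002,0,0.007,0,-0.002,0,0.007,0,-0.002,0,0.007,0,-0.002,0]}}

```text
clock: 20.65
position: [529.0, -74.4, 86.9]
ee_rot: [0.995, -0.092, -0.027, -0.013]
contact_force: [-10.0, 6.6, 4.5]
gripper_width: 20.9
```

```bash

python3 -c "
from h import *
est();look(21);gatecrop(21)"
```

```text
clk 20.65 foot rel vent mm: x -4.3 y -3.7 z -13.5 lean x 0.092 lean y 0.014 F mould [-10.9   4.9   4.5]
[529.  -74.4  86.9] 20.9 F [-10.    6.6   4.5] T [2.33 3.11 0.16]
dx -0.2 dy -3.1 dz 12.3 tz [-0.052  0.032 -0.998]
gate px [289.9 394.8] [ 505.5 -192.5   56. ] remaining along mould -y -2.46 x 0.39
```

Request:
{"fn": "arm_command", "kwargs": {"commands": [-0.006,-0.001,-0.003,-0.2,-0.006,-0.001,-0.003,-0.2,-0.006,-0.001,-0.003,-0.2,-0.006,0,-0.003,-0.2,-0.006,0,-0.003,-0.2]}}

```text
clock: 21.25
position: [519.4, -69.5, 100.2]
ee_rot: [0.997, -0.081, -0.005, -0.013]
contact_force: [10.0, -5.5, -11.4]
gripper_width: 21.1
```

```bash

python3 -c "
from h import *
est();look(22);gatecrop(22)"
```

```text
clk 21.25 foot rel vent mm: x -12.6 y -0.3 z -0.3 lean x 0.047 lean y 0.013 F mould [ 10.7  -3.8 -11.4]
[519.4 -69.5 100.2] 21.1 F [ 10.   -5.5 -11.4] T [-2.16 -3.49 -0.07]
dx -10.5 dy 0.2 dz 25.6 tz [-0.007  0.027 -1.   ]
gate px [301.1 395.7] [ 506.1 -190.3   56. ] remaining along mould -y -0.22 x 0.15
```

View pics/l22.png

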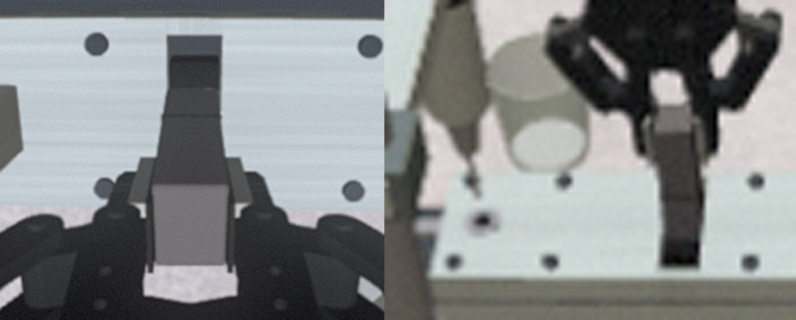

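Request:
{"fn": "arm_command", "kwargs": {"commands": [0.001,0,-0.004,0,0.001,0,-0.004,0,0.001,0,-0.004,0,0.001,0,-0.004,0,0.001,0,-0.003,0]}}

```text
clock: 21.85
position: [525.1, -70.8, 122.1]
ee_rot: [0.997, -0.081, -0.004, -0.013]
contact_force: [0.3, -0.2, -1.4]
gripper_width: 21.0
```

```bash

python3 -c "
from h import *
est();look(23);gatecrop(23)"
```

```text
clk 21.85 foot rel vent mm: x -6.7 y -0.7 z 21.5 lean x 0.045 lean y 0.012 F mould [ 0.3 -0.1 -1.4]
[525.1 -70.8 122.1] 21.0 F [ 0.3 -0.2 -1.4] T [-0.07  0.02 -0.06]
dx -4.7 dy -0.2 dz 47.5 tz [-0.006  0.027 -1.   ]
gate px [300.9 395.5] [ 506.1 -190.3   56. ] remaining along mould -y -0.26 x 0.18
```

View pics/l23.png

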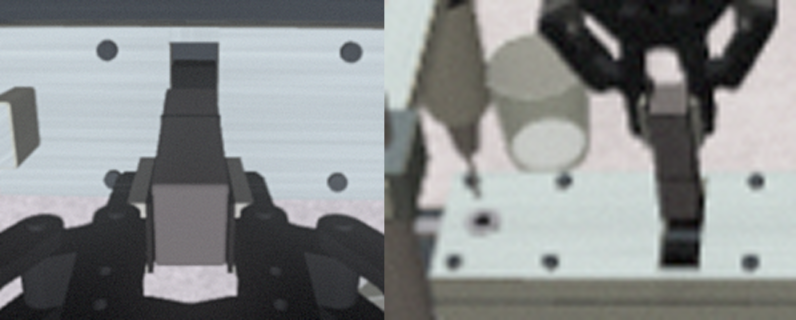

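Clear: the force is down to roughly the block's weight. Now I centre it over the slot and bring it to about 16 mm.

Request:
{"fn": "arm_command", "kwargs": {"commands": [0.0015,0,0.001,0,0.002,0,0.001,0,0.0015,0,0.001,0,0.0005,0,0.0005,0,0,0,0,0]}}

```text
clock: 22.45
position: [530.6, -71.6, 117.6]
ee_rot: [0.997, -0.081, -0.004, -0.013]
contact_force: [-0.1, 0.1, -1.3]
gripper_width: 20.7
```

Request:
{"fn": "arm_command", "kwargs": {"commands": [0,0,0,0,0,0,0,0,0,0,0,0,0,0,0,0,0,0,0,0]}}

```text
clock: 22.95
position: [530.4, -71.6, 117.4]
ee_rot: [0.997, -0.081, -0.005, -0.013]
contact_force: [-0.0, -0.0, -1.5]
gripper_width: 21.3
```

```bash

python3 - <<'E'
from h import *
est();look(24);gatecrop(24)
ws=arm.camera_info('wrist');sc=arm.camera_info('scene')
for c,ci in [('wrist',ws),('scene',sc)]:
  for t in ['plug_foot','plug_mid','plug_top','vent']:
    for r in arm.place_of(c,t)[:1]: print(c,t,round(r['confidence'],2),w(ci,r['centre']).round(1))
a=cv2.imread('pics/s24.png')[150:230,150:260];cv2.imwrite('pics/big.png',cv2.resize(a,None,fx=7,fy=7,interpolation=cv2.INTER_CUBIC))
E
```

```text
clk 22.95 foot rel vent mm: x -1.3 y -0.7 z 16.9 lean x 0.046 lean y 0.012 F mould [-0.  -0.  -1.5]
[530.4 -71.6 117.4] 21.3 F [-0.  -0.  -1.5] T [-0.07 -0.01  0.  ]
dx 0.7 dy -0.1 dz 42.8 tz [-0.007  0.027 -1.   ]
gate px [300.8 395.7] [ 506.1 -190.3   56. ] remaining along mould -y -0.27 x 0.13
wrist plug_foot 0.98 [542.6 -73.1  72. ]
wrist plug_mid 0.84 [536.  -67.5 113.9]
wrist plug_top 0.96 [532.3 -74.5 147.8]
wrist vent 0.41 [ 509.9 -190.9   75.7]
scene plug_foot 0.5 [535.  -74.   76.2]
scene plug_mid 0.49 [533.6 -70.  112.7]
scene plug_top 0.58 [531.5 -77.8 152.5]
scene vent 0.87 [526.8 -68.2  59. ]
```

View pics/big.png

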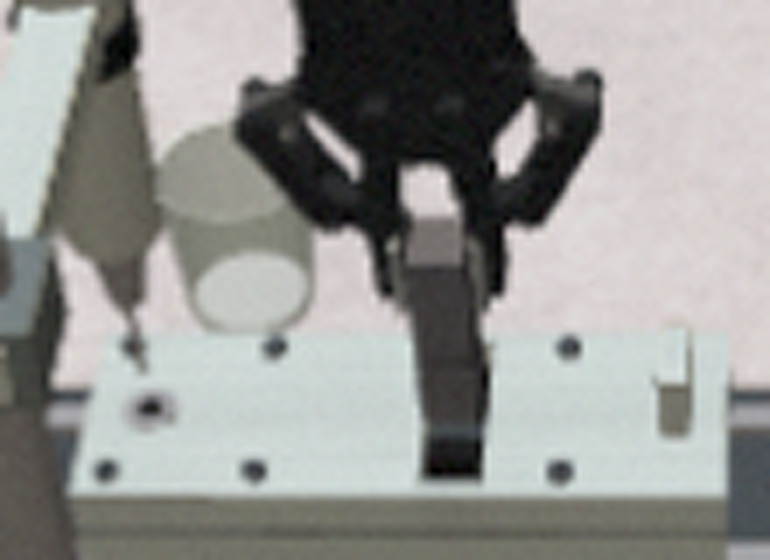

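View pics/w24.png

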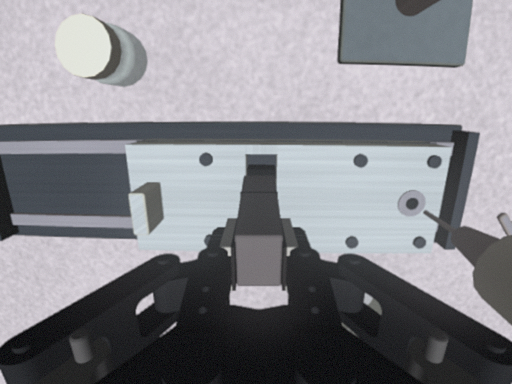

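```bash

python3 - <<'E'
from h import *
ws=arm.camera_info('wrist');sc=arm.camera_info('scene')
f=lambda x,y:np.array(((x+.5)/7-.5+150,(y+.5)/7-.5+150))
P=[]
for a,b in [((435,264),(259.5,233)),((457,432),(260.5,177))]:
    p=tri([ray(sc,f(*a)),ray(ws,np.array(b,float))]);P.append(p);print(p.round(1))
d=P[0]-P[1];print(d,np.linalg.norm(d),'lean x',d@[.9866,-.163,0]/76,'y',d@[.163,.9866,0]/76)
foot=P[1]-15*np.array([.9866,-.163,0]);print('foot',foot, 'rel vent',(foot-[529.3,-70.8,56])@[.9866,-.163,0],(foot-[529.3,-70.8,56])@[.163,.9866,0])
a=cv2.imread('pics/w24.png')[140:300,200:320];cv2.imwrite('pics/wb.png',cv2.resize(a,None,fx=3.7,fy=3.7,interpolation=cv2.INTER_CUBIC))
E
```

```text
[547.4 -74.7 151.3]
[552.  -73.7  68.9]
[-4.63300063 -0.9986777  82.40849523] 82.54466753241319 lean x -0.05800176262223333 y -0.022900980601052175
foot [537.20751528 -71.26647167  68.9384674 ] rel vent 7.877589459231824 0.8287040451868362
```

View pics/wb.png

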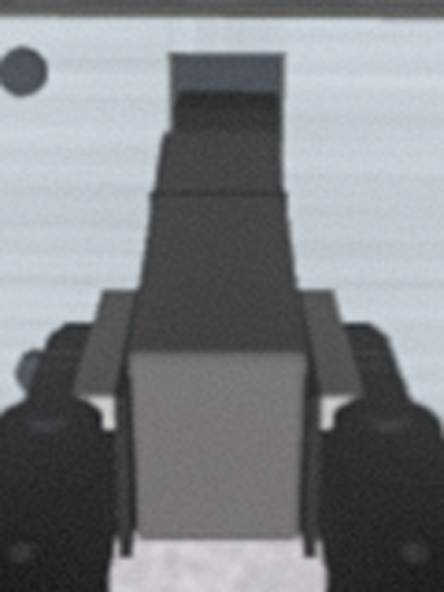

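Two views of the block give a lean of about -0.06 rad, so it turned a little in the pads. They also put its foot some 7 mm too far in +x, so I move back 6 mm.

Request:
{"fn": "arm_command", "kwargs": {"commands": [-0.0015,0,0,0,-0.0015,0,0,0,-0.0015,0,0,0,-0.001,0,0,0,0,0,0,0]}}

```text
clock: 23.95
position: [524.3, -70.7, 117.4]
ee_rot: [0.997, -0.081, -0.005, -0.013]
contact_force: [0.4, 0.2, -0.8]
gripper_width: 21.5
```

Request:
{"fn": "arm_command", "kwargs": {"commands": [0,0,0,0,0,0,0,0,0,0,0,0,0,0,0,0,0,0,0,0]}}

```text
clock: 24.45
position: [524.5, -70.7, 117.5]
ee_rot: [0.997, -0.081, -0.005, -0.013]
contact_force: [0.4, 0.2, -1.4]
gripper_width: 21.0
```

```bash

python3 - <<'E'
from h import *
est();look(25);gatecrop(25)
ws=arm.camera_info('wrist');sc=arm.camera_info('scene')
for c,ci in [('wrist',ws),('scene',sc)]:
  for t in ['plug_foot','plug_top']:
    for r in arm.place_of(c,t)[:1]: print(c,t,round(r['confidence'],2),w(ci,r['centre']).round(1))
a=cv2.imread('pics/s25.png')[170:230,190:240];cv2.imwrite('pics/big2.png',cv2.resize(a,None,fx=10,fy=10,interpolation=cv2.INTER_CUBIC))
a=cv2.imread('pics/w25.png')[140:300,200:320];cv2.imwrite('pics/wb2.png',cv2.resize(a,None,fx=3.7,fy=3.7,interpolation=cv2.INTER_CUBIC))
E
```

```text
clk 24.45 foot rel vent mm: x -7.3 y -0.7 z 16.9 lean x 0.046 lean y 0.012 F mould [ 0.3  0.2 -1.4]
[524.5 -70.7 117.5] 21.0 F [ 0.4  0.2 -1.4] T [-0.03  0.05  0.02]
dx -5.3 dy -0.1 dz 42.9 tz [-0.007  0.027 -1.   ]
gate px [300.7 395.6] [ 506.1 -190.4   56. ] remaining along mould -y -0.29 x 0.18
wrist plug_foot 0.66 [536.1 -72.   72.1]
wrist plug_top 0.65 [526.9 -71.6 145.4]
scene plug_foot 0.74 [532.  -72.5  73. ]
scene plug_top 0.52 [526.9 -70.6 112.5]
```

View pics/big2.png

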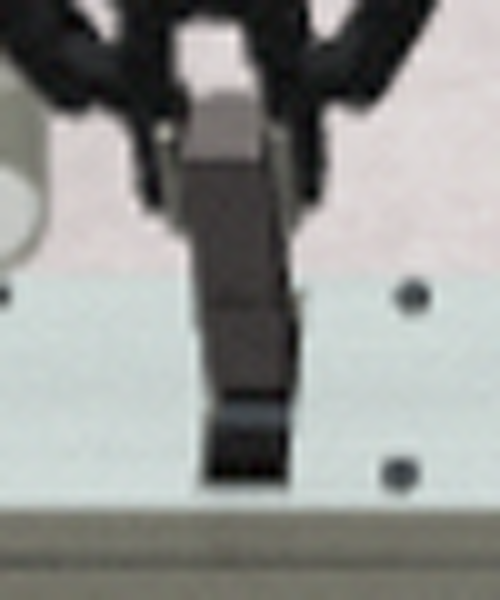

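View pics/wb2.png

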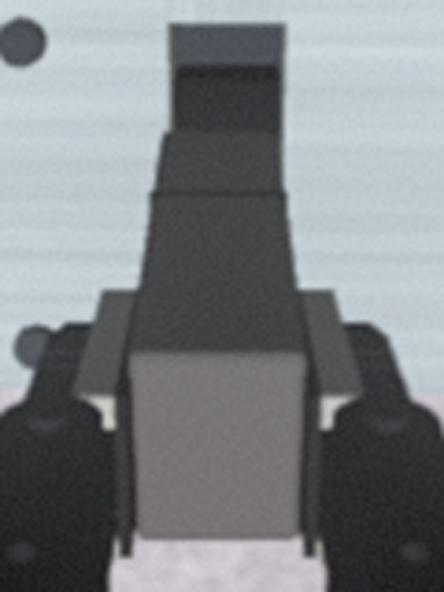

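```bash

python3 - <<'E'
from h import *
arm.job_done()
E
```

```text
the job is handed in; nothing more can be done
```

I slid the mould until the gate was under the needle, rocked the vent block free, and handed the job in with the block held just above its slot. I got no verdict back, so everything below is my own measurement.

**What I did**
- **Sliding:** I gripped the push tab and slid the mould about 125 mm towards the needle.
- **Rocking:** With the block still in its slot, I leant it about 0.2 rad (11°) away, then at least 0.19 rad (11°) towards the robot. I rocked it away and back once more, less far, and it came free and I lifted it. These leans come from the tool's tilt, assuming the block did not turn in the pads, not from the pictures.
- **Finish:** I centred the block over the slot and held it there. The clock read about 24.5 s.

**Last checks**
- **Gate:** it is about 0.3 mm from the needle in the scene view.
- **Block height and position:** its foot is about 13–17 mm above the mould's top, and an estimated 2–7 mm from the slot's centre.
- **Free of the mould:** the force reading is about 1.4 N, roughly the block's weight, so it is not touching.
- **Grip:** the gripper still holds the block at 21 mm.

**What disagreed or went wrong**
- **Lean of the block:** two views and the networks put it at about 0.06–0.12 rad towards the robot, within the 0.2 rad limit. The tool pose alone gave 0.05 rad the other way, so the block had turned a little in the pads.
- **Foot position:** the tool-pose estimate also differed, giving -7 mm for the foot in x. I trusted the camera values.
- **Mould drift:** the mould slipped about 7 mm past the needle while I was rocking. I pushed it back using the block before pulling it out.
- **Other things on the bench:** I did not measure the bystanders again at the end. No contact with them or the dispenser showed in the forces or pictures.

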